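# Show where the stray paint pot belongs

### The job

Show the craft class where the stray paint pot belongs: press the plunger of the desk bell down and let it come up again, then point straight down at the middle of the lid of the short, wide paint pot that stands outside the wooden box, with the fingertips a few centimetres above it for about two seconds. Then point straight down in the same way at the middle of the box's one empty pocket, with the fingertips level with the tops of the pots or a few centimetres above them, stay there for about two seconds and finish still pointing at it. Only show: do not touch, move or lift the pots, bottles, tape, pen or box.

Things in the scene. Friction and masses are not known exactly. Their poses are not given: they have to be found in the camera images.
- bell (a joint): plunger of the desk bell: 0 when up, grows to 0.005 m when pressed fully down. Sprung, it returns by itself; about 1 N starts it, 4 N takes it fully down. It rings beyond 0.003 m
- bell_top (a point): centre of the top face of the bell's plunger, a flat steel disc 24 mm across, 60 mm above the table when up. The bell is a steel dome 86 mm across on a black foot, fixed to the table. Either it or the box is on the robot's left, the other on its right
- stray_jar: the stray paint pot: like those in the box (white plastic, black lid, 54 mm across, 50 mm tall) but standing loose and upright on the table outside it. Origin at the centre of its underside; z up
- stray_lid (a point): centre of the top of the stray pot's lid, 50 mm above its underside; z up
- box: open plywood box, fixed to the table, 150 by 150 mm and 40 mm high, walls and floor 5 mm, a cross of 5 mm dividers making four equal pockets about 67 mm square, centres 36 mm from the middle of the box along its x and y. Pots stand in three of them, their lids 55 mm above the table. Origin at the centre of the underside
- pad: thin round cork pad, 50 mm across, lying on the floor of the empty pocket, at its middle; origin at the centre of its underside, 5 mm above the table, z up. It has its place in any of the four pockets
- jar_a: lidded paint pot, white plastic, black lid, 54 mm across, 50 mm tall, upright; origin at the centre of its underside. It stands in a pocket of the box; leave it alone
- jar_b: lidded paint pot, white plastic, black lid, 54 mm across, 50 mm tall, upright; origin at the centre of its underside. It stands in a pocket of the box; leave it alone
- jar_c: lidded paint pot, white plastic, black lid, 54 mm across, 50 mm tall, upright; origin at the centre of its underside. It stands in a pocket of the box; leave it alone
- bottle_a: tall slim paint bottle, white plastic, black cap, 38 mm across, 105 mm tall, upright on the table near the stray pot; origin at the centre of its underside. Leave it alone
- bottle_b: tall slim paint bottle, white plastic, black cap, 38 mm across, 105 mm tall, upright on the table near the stray pot; origin at the centre of its underside. Leave it alone
- tape: roll of paper tape lying flat, 72 mm outside, 50 mm inside, 24 mm high; origin at the centre of its underside. Leave it alone
- pen: felt pen lying on the table, 130 mm long, 14 mm thick, beyond the bottles as the robot sees them; origin at mid-length on its underside, x along it. Leave it alone

How it is judged (in metres and radians):
On the way, in this order (a step that is already met when the one before it is completed fails the run):
1. the bell's plunger is pressed more than 3 mm down (value of joint bell above 0.003 m), for 0.02 s.
2. with the bell let go, the tool points down at the stray pot for 1.8 s: tool point within 22 mm of the lid's middle sideways and at most 80 mm above it, tool within about 30 degrees of straight down (horizontal distance between the grasp point and stray_lid below 0.022 m and z of the grasp point in the frame of stray_lid between 0 and 0.08 m and angle between the grasp point's own z axis and vertical above 2.6 rad and value of joint bell below 0.001 m), for 1.8 s.
3. the tool points down at the empty pocket for 1.8 s: tool point within 25 mm of the pocket's middle sideways and at most 140 mm above its floor, tool within about 30 degrees of straight down (horizontal distance between the grasp point and pad below 0.025 m and z of the grasp point in the frame of pad between 0 and 0.14 m and angle between the grasp point's own z axis and vertical above 2.6 rad), for 1.8 s.
At the end, for the whole second after the job is handed in: The tool still points down at the empty pocket (tool point within 25 mm of its middle sideways, at most 140 mm above its floor, within about 30 degrees of straight down), the bell's plunger is up, and every pot, bottle, the tape and the pen are within 10 mm of where they were (all of step 3 and value of joint bell below 0.001 m and angle between stray_jar's own z axis and vertical below 0.1 rad and distance of each of stray_jar, jar_a, jar_b, jar_c, bottle_a, bottle_b, tape, pen from where it was at the start of the episode below 0.01 m); the robot touches nothing.
It fails at once if the robot touches a pot, bottle, the tape, the pen or the box (contact force between any of the arm, the fingers and stray_jar above 0.5 N or contact force between any of the arm, the fingers and box above 0.5 N or contact force between any of the arm, the fingers and jar_a above 0.5 N or contact force between any of the arm, the fingers and jar_b above 0.5 N or contact force between any of the arm, the fingers and jar_c above 0.5 N or contact force between any of the arm, the fingers and bottle_a above 0.5 N or contact force between any of the arm, the fingers and bottle_b above 0.5 N or contact force between any of the arm, the fingers and tape above 0.5 N or contact force between any of the arm, the fingers and pen above 0.5 N).
It fails at once if a pot, bottle, the tape or the pen is moved or lifted by more than 10 mm (distance of any of stray_jar, jar_a, jar_b, jar_c, bottle_a, bottle_b, tape, pen from where it was at the start of the episode above 0.01 m).
It also fails if it takes over 58 s, if anything falls off the work surface, if the arm or the gripper's body presses on something with over 40 N, if the wrist force passes 120 N, or if a joint passes its speed limit or range.

### The arm

A 6-joint arm with a two-finger parallel gripper is mounted at the origin on the work surface. World frame = base frame: x ahead of the robot, y to its left, z up, the work surface at z = 0. Lengths are in mm, angles in rad, forces in N, time in s.
With the tool pointing down it reaches from about 275 to 750 mm from the base axis. Payload 10.2 kg.
Tool frame: the origin (TCP) lies between the finger pads, 19 mm behind the fingertips; this is the grasp point; z points along the fingers, y is the line along which they close (so a half turn about z gives the same grasp; the last joint's range is limited). The gripper opens to 85 mm and grips with 20 to 120 N. Pads are 22 mm wide; open, the fingers measure 114 mm over their backs; the gripper's body (76 mm by 85 mm) begins 54 mm behind the grasp point. The pads swing forward as they close: fully open they stand 13 mm farther back than shut.
Start: joints at [0.966, 0.313, 1.498, -0, 1.331, -0.223], TCP at [195.624, 487.199, 249.994] pointing down, gripper open.
Joint ranges: [-2.94, 2.94], [-0.97, 2.17], [0.19, 2.56], [-1.23, 4.37], [0.02, 3.11], [-2.88, 2.88]. Speed limits (rad/s): [2.39, 2.39, 3.01, 3.14, 3.14, 3.14].

### API

Orientations are given as a unit quaternion [w, x, y, z].
In Python, from rig import ctrl gives the robot as it stands.
- The arm moves only by the tool arm_command, never from a script. Its argument "increments" is a list of rows, each an object with "dr": the turn, a rotation vector about the tool's x, y, z in units of pi/4 rad (1.0 is pi/4 rad), a list of three; "offset": the shift along the tool's x, y, z in units of 120 mm (1.0 is 120 mm), a list of three; "hand": the opening, from -1 (shut) to 1 (fully open). A call has 1 to 8 rows; each row shifts and turns the commanded pose from where the row before left it, along the tool's axes as they then stand; what a row does not reach is not made up. A row lasts 1/10 s, in which the tool goes at most 50 mm and 8.59 degrees, less where a joint would pass 70% of its speed; a pose out of reach is approached as far as the arm can. A call with a number of a shift or a turn outside -1 to 1 is refused whole. A call with a gripper value outside its range is refused whole. The fingers move at their own pace and stop on an object; "grip_force" is the grip in N (left out, the last holds). Time passes only in rows, so rows that do not move let the fingers close. It gives the time, the measured TCP pose, the force, the opening and the grip force at its end, in the units of the state.
- ctrl.sense(): the state, without advancing time (a new reading comes with each control period).
- ctrl.capture(name): name is "side" or "top" or "wrist"; returns the picture (480x640x3 uint8, red, green, blue); there is no depth.
- ctrl.camera_info(name): a dict with "K" (3x3 intrinsics, pixels), "R" (3x3) and "t" (3): a world point X has camera coordinates R X + t. Camera axes: x right, y down, z forward; pixel columns grow to the right and rows downward; lengths in mm; the calibration is good to about 2 mm. A picture is of the moment at which its call begins: read the wrist's pose just before it. camera_info takes no time and is no camera call; for the wrist camera it gives the pose at the moment of the call.
- ctrl.finish_job(): hands the job in; it is judged then, once.
The state is a dict: "time_s": time; "joints": joint angles; "dq": joint speeds; "tau": joint torques, N m; "eef_pos": TCP position; "ee_rot": TCP orientation; "force": force on the tool from outside, world axes, zero at the start; "wrist_torque": the same for the moment, N m; "grip_width": opening from 0.0 (shut) to 1.0 (fully open); "grip_force": force on a finger pad.
Only numpy, scipy, OpenCV 4.12 (cv2) and the standard library are available. Lean on these libraries where they do the work, as an engineer would, in place of code of your own. Each camera call takes 0.05 s, during which the arm holds its last target. There are 200 camera calls.

## Working session

There is one attempt and no reset: what is moved stays moved. The work goes in short steps, Python scripts to look and compute and a tool call to move; the robot and the scene stay as the last step left them, time stands still between calls to the robot, and variables do not carry over. Pictures are saved under pics/ and viewed, at most 10 in all, crops included, and the job is handed in when it is done.

Besides the shell and the picture viewer there is one more tool, called after "Request:" as name([rows], argument=value, ...), one row to a line, values as JSON. arm_command: Moves the arm, as the interface text tells. Shifts and turns lie within -1 to 1; 1 stands for 120 mm of shift or pi/4 rad of turn. Its arguments: {"type":"object","properties":{"increments":{"type":"array"},"grip_force":{"type":"number"}},"required":["increments"]}

```bash
mkdir -p pics; python3 - <<'E'
from rig import ctrl
import cv2
for n in ("top","side"):
    im=ctrl.capture(n); cv2.imwrite(f"pics/{n}0.png",im[:,:,::-1])
    i=ctrl.camera_info(n); print(n,i)
s=ctrl.sense(); print(s['eef_pos'],s['ee_rot'],s['time_s'],s['grip_width'])
E
```

```text
top {'K': array([[570.64596714,   0.        , 321.94713949],
       [  0.        , 570.64596714, 239.59070161],
       [  0.        ,   0.        ,   1.        ]]), 'R': array([[ 0.0201207 , -0.9997934 , -0.00288518],
       [-0.99613266, -0.0198    , -0.08560186],
       [ 0.08552705,  0.00459639, -0.99632525]]), 't': array([ -35.02485082,  579.6738602 , 1213.62115558])}
side {'K': array([[456.05152434,   0.        , 312.4345217 ],
       [  0.        , 456.05152434, 239.99304713],
       [  0.        ,   0.        ,   1.        ]]), 'R': array([[ 0.71702097, -0.69678851, -0.01914964],
       [-0.45133348, -0.44315223, -0.77454128],
       [ 0.53120526,  0.56400521, -0.63223342]]), 't': array([-406.68388583,  292.78292073,  771.92708387])}
[195.49359494 487.02245129 249.50722069] [-2.27510854e-04  1.89726777e-01  9.81836763e-01 -5.18193336e-04] 0.1 1.0003859390306837
```

View pics/top0.png

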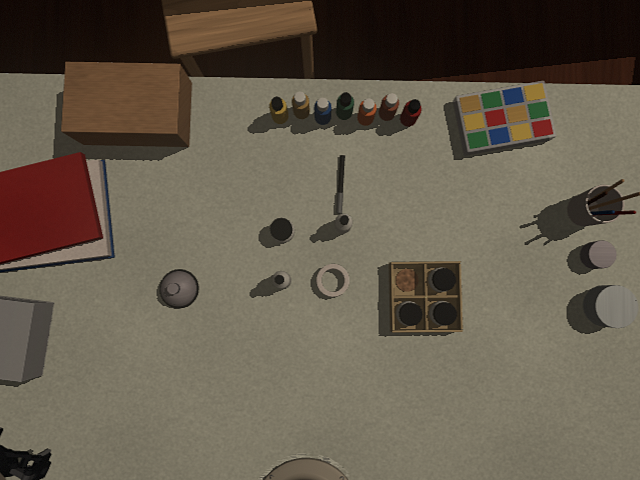

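View pics/side0.png

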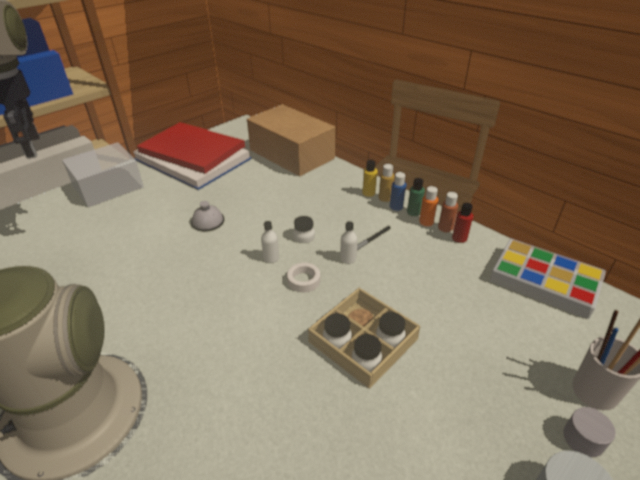

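The top view shows the bell at about (173,289), the stray pot's lid at (282,230) and the empty pocket with cork at (404,280). The bottles are at (281,280) and (344,222), and the box is on the right. Next I'll enlarge the three targets.

```bash
cat > h.py <<'E'
import numpy as np
from rig import ctrl
def px2w(n,u,v,z):
    i=ctrl.camera_info(n); R,t,K=map(np.array,(i['R'],i['t'],i['K']))
    d=R.T@np.linalg.solve(K,[u,v,1.]); c=-R.T@t
    return (c+d*(z-c[2])/d[2]).round(1)
def w2px(n,X):
    i=ctrl.camera_info(n); p=i['K']@(i['R']@np.array(X)+i['t']); return (p[:2]/p[2]).round(1)
E
python3 - <<'E'
import cv2,numpy as np
from h import *
im=cv2.imread("pics/top0.png"); sd=cv2.imread("pics/side0.png")
c=lambda a,x,y:cv2.resize(a[y:y+50,x:x+66],(396,300),interpolation=cv2.INTER_CUBIC)
a=c(im,147,265);b=c(im,250,205);d=c(im,372,257);e=c(sd,175,190)
cv2.imwrite("pics/crop0.png",np.vstack([np.hstack([a,b]),np.hstack([d,e])]))
for nm,n,u,v,z in [("bell","top",173,289,60),("lid","top",282,230,50),("lid side","side",304,223,50),("pad","top",404.5,280,7),("pad side","side",361,315,7),("bell side","side",206,206,60),
 ("botA","top",281,280,105),("botB","top",344,221,105),("tape","top",331,281,24)]:
    print(nm,px2w(n,u,v,z))
E
```

```text
bell [467.2 286.2  60. ]
lid [596.9  61.9  50. ]
lid side [596.3  57.6  50. ]
pad [ 496.7 -205.7    7. ]
pad side [ 503.9 -205.8    7. ]
bell side [464.9 273.3  60. ]
botA [489.9  57.1 105. ]
botB [612.2 -67.9 105. ]
tape [491.  -44.8  24. ]
```

View pics/crop0.png

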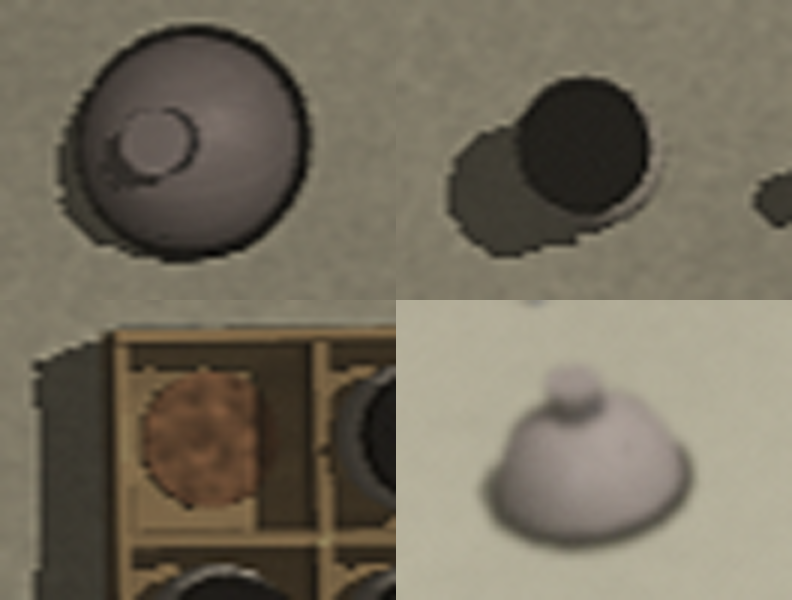

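The crop shows the plunger disc at about (173.3,288.7) in the top view and (204.7,203.3) in the side view. The lid is at (281.5,229.2) and the pad centre at (407,280), with the pad's right part in shadow.

```bash
python3 - <<'E'
from h import *
for nm,n,u,v,z in [("bell","top",173.3,288.7,60),("bell side","side",204.7,203.3,60),("lid","top",281.5,229.2,50),("lid side","side",304,223,50),("pad","top",407,280.2,7),("pad side","side",361,315,7)
 ,("box c0","top",390,262,40),("box c1","top",461,262,40),("box c2","top",462,332,40),("box c3","top",391,332,40),("foot dome","top",179.5,288.5,15)]:
    print(nm,px2w(n,u,v,z))
from scipy.spatial.transform import Rotation as R
s=ctrl.sense();q=s['ee_rot'];r=R.from_quat([*q[1:],q[0]]);print(r.as_matrix().round(4))
print(r.inv().apply(np.array([468,282,130])-s['eef_pos'])/120)
E
```

```text
bell [467.8 285.6  60. ]
bell side [469.3 285.6  60. ]
lid [598.6  63.   50. ]
lid side [596.3  57.6  50. ]
pad [ 496.4 -211.1    7. ]
pad side [ 503.9 -205.8    7. ]
box c0 [ 533.8 -169.8   40. ]
box c1 [ 536.8 -321.3   40. ]
box c2 [ 388.9 -323.3   40. ]
box c3 [ 385.9 -173.3   40. ]
foot dome [468.3 284.   15. ]
[[-9.280e-01  3.726e-01 -6.000e-04]
 [ 3.726e-01  9.280e-01 -9.000e-04]
 [ 3.000e-04 -1.100e-03 -1.000e+00]]
[-2.74417801 -0.73837519  0.99602284]
```

Both views agree on the bell at (468.5, 285.5, 60). The lid is at about (598, 61). The box outline puts its centre at (461,-247), so the empty pocket is at about (497,-211). I'll shut the gripper and move above the bell.

Request:
arm_command([
  {"offset": [-0.342,-0.089,0.12],"dr": [0,0,0],"hand": -1},
  {"offset": [-0.342,-0.089,0.12],"dr": [0,0,0],"hand": -1},
  {"offset": [-0.342,-0.089,0.12],"dr": [0,0,0],"hand": -1},
  {"offset": [-0.342,-0.089,0.12],"dr": [0,0,0],"hand": -1},
  {"offset": [-0.342,-0.089,0.12],"dr": [0,0,0],"hand": -1},
  {"offset": [-0.342,-0.089,0.12],"dr": [0,0,0],"hand": -1},
  {"offset": [-0.342,-0.089,0.12],"dr": [0,0,0],"hand": -1},
  {"offset": [-0.342,-0.089,0.12],"dr": [0,0,0],"hand": -1},
])

```text
time_s: 0.9
eef_pos: [469.5, 284.2, 134.0]
ee_rot: [-0.0, 0.19, 0.982, -0.0]
force: [0.2, 1.1, 0.4]
grip_width: -0.002
grip_force: 0.0
```

Request:
arm_command([
  {"offset": [0,0,0],"dr": [0,0,0],"hand": -1},
  {"offset": [0,0,0],"dr": [0,0,0],"hand": -1},
  {"offset": [0,0,0],"dr": [0,0,0],"hand": -1},
])

```text
time_s: 1.2
eef_pos: [467.9, 286.2, 135.0]
ee_rot: [-0.0, 0.189, 0.982, 0.0]
force: [0.2, -0.3, -0.2]
grip_width: 0.0
grip_force: 0.0
```

```bash
cat >> h.py <<'E'
from scipy.spatial.transform import Rotation as Ro
def go(X):
    s=ctrl.sense();q=s['ee_rot'];r=Ro.from_quat([*q[1:],q[0]])
    print(s['time_s'],s['eef_pos'].round(1) if hasattr(s['eef_pos'],'round') else s['eef_pos'],'F',np.round(s['force'],1),'w',s['grip_width'],'zdir',r.as_matrix()[:,2].round(3))
    d=r.inv().apply(np.array(X)-s['eef_pos'])/120; print('units',d.round(3),'rows>=',np.linalg.norm(d)*120/50)
E
python3 - <<'E'
from h import *
go([468.5,285.5,84])
E
```

```text
1.2 [467.9 286.2 135. ] F [ 0.2 -0.3 -0.2] w 0.00011788343885750881 zdir [-0.  0. -1.]
units [-0.007 -0.003  0.425] rows>= 1.0206181964163834
```

Request:
arm_command([
  {"offset": [0,0,0.15],"dr": [0,0,0],"hand": -1},
  {"offset": [0,0,0.15],"dr": [0,0,0],"hand": -1},
  {"offset": [0,0,0.12],"dr": [0,0,0],"hand": -1},
  {"offset": [0,0,0],"dr": [0,0,0],"hand": -1},
  {"offset": [0,0,0],"dr": [0,0,0],"hand": -1},
])

```text
time_s: 1.7
eef_pos: [468.2, 286.3, 85.2]
ee_rot: [0.0, 0.189, 0.982, 0.0]
force: [-0.3, 0.7, 0.7]
grip_width: -0.002
grip_force: 0.0
```

Request:
arm_command([
  {"offset": [0,0,0.03],"dr": [0,0,0],"hand": -1},
  {"offset": [0,0,0.02],"dr": [0,0,0],"hand": -1},
  {"offset": [0,0,0.02],"dr": [0,0,0],"hand": -1},
  {"offset": [0,0,0],"dr": [0,0,0],"hand": -1},
  {"offset": [0,0,0],"dr": [0,0,0],"hand": -1},
])

```text
time_s: 2.2
eef_pos: [468.6, 285.8, 76.3]
ee_rot: [0.0, 0.19, 0.982, 0.0]
force: [-0.7, 1.4, 2.1]
grip_width: 0.002
grip_force: 1.2
```

Request:
arm_command([
  {"offset": [0,0,0.013],"dr": [0,0,0],"hand": -1},
  {"offset": [0,0,0],"dr": [0,0,0],"hand": -1},
  {"offset": [0,0,0],"dr": [0,0,0],"hand": -1},
])

```text
time_s: 2.5
eef_pos: [468.6, 285.7, 74.6]
ee_rot: [0.0, 0.19, 0.982, 0.0]
force: [0.5, 2.6, 4.1]
grip_width: 0.0
grip_force: 1.8
```

Request:
arm_command([
  {"offset": [0,0,0.008],"dr": [0,0,0],"hand": -1},
  {"offset": [0,0,0],"dr": [0,0,0],"hand": -1},
  {"offset": [0,0,0],"dr": [0,0,0],"hand": -1},
])

```text
time_s: 2.8
eef_pos: [468.6, 285.8, 73.8]
ee_rot: [0.0, 0.19, 0.982, 0.0]
force: [-1.8, 3.6, 5.0]
grip_width: 0.003
grip_force: 2.7
```

Request:
arm_command([
  {"offset": [0,0,0.01],"dr": [0,0,0],"hand": -1},
  {"offset": [0,0,0],"dr": [0,0,0],"hand": -1},
])

```text
time_s: 3.0
eef_pos: [468.7, 285.8, 73.5]
ee_rot: [0.0, 0.19, 0.982, 0.0]
force: [-4.0, 1.6, 14.6]
grip_width: 0.0
grip_force: 7.6
```

```bash
python3 - <<'E'
from h import *
import cv2
a=ctrl.capture("side")[150:250,140:270,::-1]; cv2.imwrite("pics/bell1.png",cv2.resize(a,None,fx=5,fy=5,interpolation=cv2.INTER_CUBIC))
go([468.5,285.5,200])
E
```

```text
3.05 [468.7 285.8  73.5] F [-4.6  2.1 15. ] w -0.00012124032303380667 zdir [ 0.001  0.    -1.   ]
units [-0.    -0.002 -1.054] rows>= 2.5291938180854645
```

View pics/bell1.png

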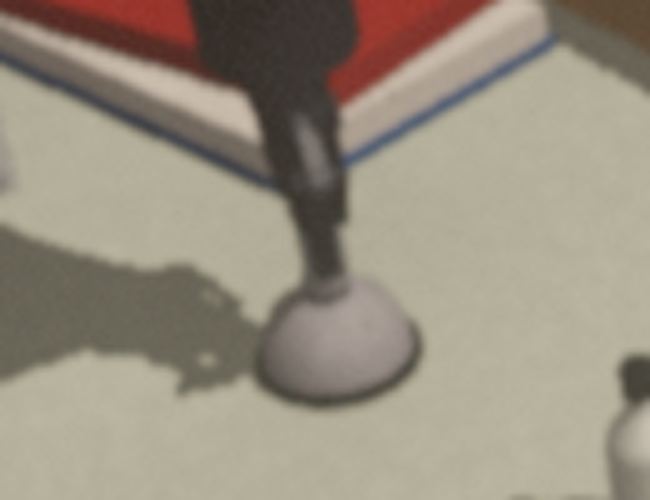

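The closed fingertips sit on the plunger at crop (325,285). The force jumped to 15 N, so the plunger is fully down. I'll rise now.

Request:
arm_command([
  {"offset": [0,0,-0.2],"dr": [0,0,0],"hand": -1},
  {"offset": [0,0,-0.35],"dr": [0,0,0],"hand": -1},
  {"offset": [0,0,-0.35],"dr": [0,0,0],"hand": -1},
  {"offset": [0,0,-0.3],"dr": [0,0,0],"hand": -1},
  {"offset": [0,0,0],"dr": [0,0,0],"hand": -1},
])

```text
time_s: 3.55
eef_pos: [469.9, 285.8, 220.7]
ee_rot: [0.004, 0.19, 0.982, 0.002]
force: [0.8, 0.4, -0.3]
grip_width: 0.001
grip_force: 0.0
```

```bash
python3 - <<'E'
from h import *
go([598,61.5,218])
E
```

```text
3.55 [469.9 285.8 220.7] F [ 0.8  0.4 -0.3] w 0.0012240071895446582 zdir [ 0.008  0.002 -1.   ]
units [-1.686 -1.337  0.027] rows>= 5.165604122671498
```

Request:
arm_command([
  {"offset": [-0.211,-0.167,0],"dr": [0,0,0],"hand": -1},
  {"offset": [-0.211,-0.167,0],"dr": [0,0,0],"hand": -1},
  {"offset": [-0.211,-0.167,0],"dr": [0,0,0],"hand": -1},
  {"offset": [-0.211,-0.167,0],"dr": [0,0,0],"hand": -1},
  {"offset": [-0.211,-0.167,0],"dr": [0,0,0],"hand": -1},
  {"offset": [-0.211,-0.167,0],"dr": [0,0,0],"hand": -1},
  {"offset": [-0.211,-0.167,0],"dr": [0,0,0],"hand": -1},
  {"offset": [-0.211,-0.167,0],"dr": [0,0,0],"hand": -1},
])

```text
time_s: 4.35
eef_pos: [596.8, 59.8, 214.8]
ee_rot: [-0.001, 0.19, 0.982, -0.0]
force: [0.1, 0.9, 0.1]
grip_width: -0.003
grip_force: 0.0
```

Request:
arm_command([
  {"offset": [0,0,0],"dr": [0,0,0],"hand": -1},
  {"offset": [0,0,0],"dr": [0,0,0],"hand": -1},
])

```text
time_s: 4.55
eef_pos: [596.3, 60.9, 214.9]
ee_rot: [-0.001, 0.19, 0.982, -0.0]
force: [-0.0, 0.2, 1.2]
grip_width: -0.001
grip_force: 0.0
```

```bash
python3 - <<'E'
from h import *
import cv2
go([598,61.5,107])
i=ctrl.camera_info("wrist"); a=ctrl.capture("wrist"); cv2.imwrite("pics/w1.png",a[:,:,::-1])
print(w2px("wrist",[598,61.5,50]),w2px("wrist",[497,-211,7]))
E
```

```text
4.55 [596.3  60.9 214.9] F [-0.   0.2  1.2] w -0.00122577899734445 zdir [-0.003  0.    -1.   ]
units [-0.013  0.011  0.899] rows>= 2.157954776772414
[323. 227.] [ 33.4 223.6]
```

View pics/w1.png

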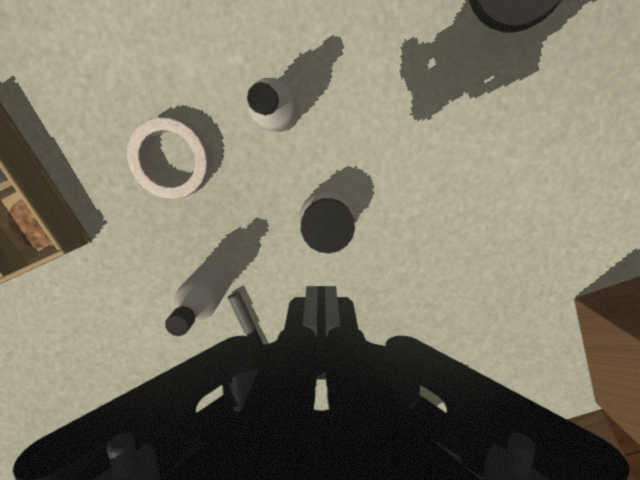

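The wrist view puts the stray lid at (327,225), against a predicted (323,227), and the pad at (30,222). The estimates hold, so I'll descend to about z 112 and hold.

Request:
arm_command([
  {"offset": [-0.013,0.01,0.22],"dr": [0,0,0],"hand": -1},
  {"offset": [0,0,0.22],"dr": [0,0,0],"hand": -1},
  {"offset": [0,0,0.22],"dr": [0,0,0],"hand": -1},
  {"offset": [0,0,0.2],"dr": [0,0,0],"hand": -1},
  {"offset": [0,0,0],"dr": [0,0,0],"hand": -1},
  {"offset": [0,0,0],"dr": [0,0,0],"hand": -1},
  {"offset": [0,0,0],"dr": [0,0,0],"hand": -1},
  {"offset": [0,0,0],"dr": [0,0,0],"hand": -1},
])

```text
time_s: 5.4
eef_pos: [599.1, 62.0, 114.5]
ee_rot: [0.001, 0.19, 0.982, 0.0]
force: [-0.1, -0.7, 0.0]
grip_width: -0.003
grip_force: 0.0
```

Request:
arm_command([
  {"offset": [0,0,0],"dr": [0,0,0],"hand": -1},
  {"offset": [0,0,0],"dr": [0,0,0],"hand": -1},
  {"offset": [0,0,0],"dr": [0,0,0],"hand": -1},
  {"offset": [0,0,0],"dr": [0,0,0],"hand": -1},
  {"offset": [0,0,0],"dr": [0,0,0],"hand": -1},
  {"offset": [0,0,0],"dr": [0,0,0],"hand": -1},
  {"offset": [0,0,0],"dr": [0,0,0],"hand": -1},
  {"offset": [0,0,0],"dr": [0,0,0],"hand": -1},
])

```text
time_s: 6.2
eef_pos: [598.6, 61.9, 113.1]
ee_rot: [-0.0, 0.19, 0.982, -0.0]
force: [-1.2, 0.2, 0.9]
grip_width: -0.001
grip_force: 0.0
```

Request:
arm_command([
  {"offset": [0,0,0],"dr": [0,0,0],"hand": -1},
  {"offset": [0,0,0],"dr": [0,0,0],"hand": -1},
  {"offset": [0,0,0],"dr": [0,0,0],"hand": -1},
  {"offset": [0,0,0],"dr": [0,0,0],"hand": -1},
  {"offset": [0,0,0],"dr": [0,0,0],"hand": -1},
  {"offset": [0,0,0],"dr": [0,0,0],"hand": -1},
  {"offset": [0,0,0],"dr": [0,0,0],"hand": -1},
  {"offset": [0,0,0],"dr": [0,0,0],"hand": -1},
])

```text
time_s: 7.0
eef_pos: [598.6, 61.9, 113.1]
ee_rot: [-0.0, 0.19, 0.982, 0.0]
force: [0.0, -0.4, 0.2]
grip_width: -0.002
grip_force: 0.0
```

```bash
python3 - <<'E'
from h import *
import cv2
go([598,61.5,215])
a=ctrl.capture("side")[150:300,200:400,::-1]; b=ctrl.capture("top")[170:320,220:420,::-1]
cv2.imwrite("pics/stray.png",cv2.resize(np.hstack([a,b]),None,fx=2,fy=2,interpolation=cv2.INTER_CUBIC))
E
```

```text
7.0 [598.6  61.9 113.1] F [ 0.  -0.4  0.2] w -0.0020707470427552463 zdir [-0.  0. -1.]
units [ 0.004 -0.005 -0.849] rows>= 2.038590171382652
```

View pics/stray.png

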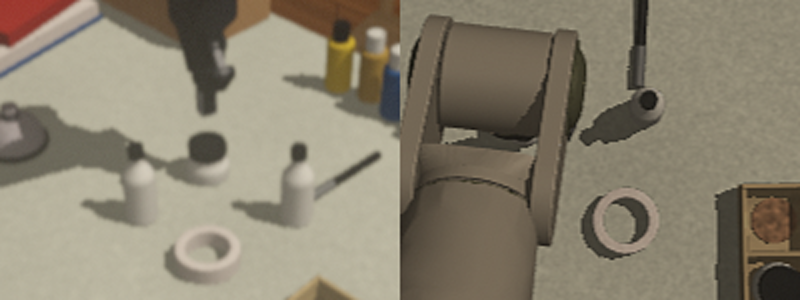

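The fingertips hover over the stray lid at side-crop (207,110), with the lid at (208,148). Nothing was disturbed. I'll hold a little longer, then rise.

Request:
arm_command([
  {"offset": [0,0,0],"dr": [0,0,0],"hand": -1},
  {"offset": [0,0,0],"dr": [0,0,0],"hand": -1},
  {"offset": [0,0,0],"dr": [0,0,0],"hand": -1},
  {"offset": [0,0,-0.2],"dr": [0,0,0],"hand": -1},
  {"offset": [0,0,-0.3],"dr": [0,0,0],"hand": -1},
  {"offset": [0,0,-0.3],"dr": [0,0,0],"hand": -1},
  {"offset": [0,0,-0.1],"dr": [0,0,0],"hand": -1},
  {"offset": [0,0,0],"dr": [0,0,0],"hand": -1},
])

```text
time_s: 7.9
eef_pos: [599.1, 61.8, 222.6]
ee_rot: [0.002, 0.19, 0.982, 0.0]
force: [-0.1, -1.0, -0.9]
grip_width: 0.003
grip_force: 0.0
```

```bash
python3 - <<'E'
from h import *
go([497.5,-211,221])
E
```

```text
7.9 [599.1  61.8 222.6] F [-0.1 -1.  -0.9] w 0.0032508951592076334 zdir [ 0.003 -0.    -1.   ]
units [-0.061 -2.425  0.011] rows>= 5.823069664173545
```

Request:
arm_command([
  {"offset": [-0.008,-0.303,0],"dr": [0,0,0],"hand": -1},
  {"offset": [-0.008,-0.303,0],"dr": [0,0,0],"hand": -1},
  {"offset": [-0.008,-0.303,0],"dr": [0,0,0],"hand": -1},
  {"offset": [-0.008,-0.303,0],"dr": [0,0,0],"hand": -1},
  {"offset": [-0.008,-0.303,0],"dr": [0,0,0],"hand": -1},
  {"offset": [-0.008,-0.303,0],"dr": [0,0,0],"hand": -1},
  {"offset": [-0.008,-0.303,0],"dr": [0,0,0],"hand": -1},
  {"offset": [-0.008,-0.303,0],"dr": [0,0,0],"hand": -1},
])

```text
time_s: 8.7
eef_pos: [496.1, -211.9, 219.1]
ee_rot: [-0.001, 0.19, 0.982, 0.001]
force: [0.5, -0.7, 0.6]
grip_width: 0.002
grip_force: 0.0
```

Request:
arm_command([
  {"offset": [0,0,0],"dr": [0,0,0],"hand": -1},
  {"offset": [0,0,0],"dr": [0,0,0],"hand": -1},
])

```text
time_s: 8.9
eef_pos: [496.8, -211.0, 219.5]
ee_rot: [-0.001, 0.19, 0.982, 0.001]
force: [-0.1, 0.3, -0.3]
grip_width: -0.001
grip_force: 0.0
```

```bash
python3 - <<'E'
from h import *
import cv2
go([497.5,-211,108])
cv2.imwrite("pics/w2.png",ctrl.capture("wrist")[:,:,::-1])
print(w2px("wrist",[497.5,-211,7]))
E
```

```text
8.9 [ 496.8 -211.   219.5] F [-0.1  0.3 -0.3] w -0.0006189096455681709 zdir [-0.002  0.002 -1.   ]
units [-0.008  0.001  0.929] rows>= 2.2298203265499232
[321.4 214.1]
```

View pics/w2.png

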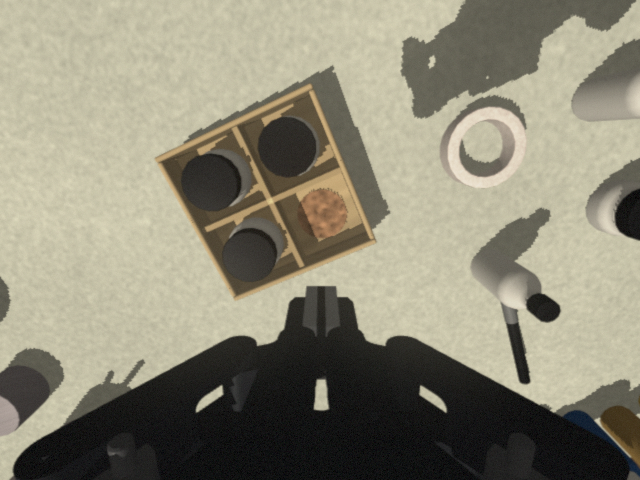

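The pad is at (323,213), against a predicted (321,214). I'll descend to about z 108, with the tips about 34 mm above the lids, and hold.

Request:
arm_command([
  {"offset": [-0.008,0,0.24],"dr": [0,0,0],"hand": -1},
  {"offset": [0,0,0.24],"dr": [0,0,0],"hand": -1},
  {"offset": [0,0,0.24],"dr": [0,0,0],"hand": -1},
  {"offset": [0,0,0.2],"dr": [0,0,0],"hand": -1},
  {"offset": [0,0,0],"dr": [0,0,0],"hand": -1},
  {"offset": [0,0,0],"dr": [0,0,0],"hand": -1},
  {"offset": [0,0,0],"dr": [0,0,0],"hand": -1},
  {"offset": [0,0,0],"dr": [0,0,0],"hand": -1},
])

```text
time_s: 9.75
eef_pos: [498.8, -211.4, 111.9]
ee_rot: [0.001, 0.19, 0.982, -0.0]
force: [-0.2, -0.0, -0.4]
grip_width: -0.002
grip_force: 0.0
```

Request:
arm_command([
  {"offset": [0,0,0],"dr": [0,0,0],"hand": -1},
  {"offset": [0,0,0],"dr": [0,0,0],"hand": -1},
  {"offset": [0,0,0],"dr": [0,0,0],"hand": -1},
  {"offset": [0,0,0],"dr": [0,0,0],"hand": -1},
  {"offset": [0,0,0],"dr": [0,0,0],"hand": -1},
  {"offset": [0,0,0],"dr": [0,0,0],"hand": -1},
  {"offset": [0,0,0],"dr": [0,0,0],"hand": -1},
  {"offset": [0,0,0],"dr": [0,0,0],"hand": -1},
])

```text
time_s: 10.55
eef_pos: [498.2, -211.3, 110.7]
ee_rot: [-0.0, 0.19, 0.982, -0.0]
force: [-0.2, -0.6, -0.3]
grip_width: -0.0
grip_force: 0.0
```

Request:
arm_command([
  {"offset": [0,0,0],"dr": [0,0,0],"hand": -1},
  {"offset": [0,0,0],"dr": [0,0,0],"hand": -1},
  {"offset": [0,0,0],"dr": [0,0,0],"hand": -1},
  {"offset": [0,0,0],"dr": [0,0,0],"hand": -1},
  {"offset": [0,0,0],"dr": [0,0,0],"hand": -1},
  {"offset": [0,0,0],"dr": [0,0,0],"hand": -1},
  {"offset": [0,0,0],"dr": [0,0,0],"hand": -1},
  {"offset": [0,0,0],"dr": [0,0,0],"hand": -1},
])

```text
time_s: 11.35
eef_pos: [498.2, -211.3, 110.7]
ee_rot: [-0.0, 0.19, 0.982, -0.0]
force: [0.0, 0.8, 0.5]
grip_width: -0.001
grip_force: 0.0
```

Request:
arm_command([
  {"offset": [0,0,0],"dr": [0,0,0],"hand": -1},
  {"offset": [0,0,0],"dr": [0,0,0],"hand": -1},
  {"offset": [0,0,0],"dr": [0,0,0],"hand": -1},
  {"offset": [0,0,0],"dr": [0,0,0],"hand": -1},
  {"offset": [0,0,0],"dr": [0,0,0],"hand": -1},
  {"offset": [0,0,0],"dr": [0,0,0],"hand": -1},
])

```text
time_s: 11.95
eef_pos: [498.2, -211.3, 110.7]
ee_rot: [0.0, 0.19, 0.982, -0.0]
force: [0.0, -0.2, -0.6]
grip_width: 0.002
grip_force: 0.0
```

```bash
python3 - <<'E'
from h import *
go([497.5,-211,108])
if np.linalg.norm(np.array(ctrl.sense()['eef_pos'])-[497.5,-211,108])<8: print(ctrl.finish_job())
E
```

```text
11.95 [ 498.2 -211.3  110.7] F [ 0.  -0.2 -0.6] w 0.0021226852748260634 zdir [-0. -0. -1.]
units [ 0.007 -0.     0.022] rows>= 0.0561867874744216
the job is handed in; nothing more can be done
None
```

I rang the bell, pointed at the stray pot's lid and then at the empty pocket for about two seconds each, and handed the job in at about 12 s still pointing at the pocket; I saw no sign of contact with anything but the bell, and no verdict was returned.

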